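# Load a vial into the reader and hold its bayonet cap home

### The job

Stand the loose vial upright in the round well of the small vial reader, then fit the bayonet cap over it: line its two lugs up with the two slots of the collar, push it down against the spring and turn it a quarter turn clockwise (seen from above) to the stop. The reading only runs while the cap is held, so finish still gripping the cap and keeping it pressed fully down. Do not tip the vial over and leave the timer, tape roll and beaker alone.

Things in the scene. Friction and masses are not known exactly. Their poses are not given: they have to be found in the camera images.
- vial_center (a point): Loose closed vial, white with a screw cap of about the same width: 25 mm diameter, 56 mm tall, 22 g, standing upright (not one of the vials in the blue blocks). The point is its centre, 28 mm above its underside; z runs up its axis.
- cap_grip (a point): Middle of the grip bar (38 mm long, 12 thick, 25 high) on top of the loose dark grey bayonet cap, 48.5 mm above the cap's foot; z up. Bar and the two steel lugs at the foot (10 mm wide, 6 high, 52 mm tip to tip) lie along this x axis; half a turn makes no difference. The cap stands on its open foot; 70 g.
- cap: The same cap, origin at the centre of its foot, same axes. A hood 40 mm in diameter and 37 mm tall, with the bar above it up to 62 mm; its cavity is 32 mm wide and 30 mm deep.
- vial: The same loose vial; origin at the centre of its underside.
- vial_reader: Vial reader, fixed to the bench: white housing 100 x 100 mm, 46 mm high, with a 36 mm console with a blank display on its -x side. Origin on the bench under the well's axis, z up. On top a metal collar, 68 mm across, 16 mm high, round a well 30 mm in diameter. Cap fully down: its foot is 46 mm above the bench; it must be under 50 mm to turn.
- well_mouth (a point): On the well's axis at the collar's top, 62 mm above the bench; axes as vial_reader. The collar's inward ledge (6 mm thick, 43 mm opening) has two slots 14 mm wide on the +x and -x side for the lugs. Below it they turn clockwise from above, 90 degrees to a stop, until they lie along y; the other way is blocked.
- seat (a joint): Spring seat in the well: how far it is pressed down (m). At 0 it is 32 mm above the bench and a vial on it sticks out 26 mm above the collar. The cap meets the vial with its foot at 58 mm; 0.008 = just low enough to turn, or locked and let go (springs up under the ledge); 0.012 = cap fully down. 3.5 N at 0, 9.5 N at 0.012.
- timer: Bench timer, 72 x 66 x 21 mm, a bystander; origin at the centre of its underside.
- tape: Roll of tape lying flat, 104 mm wide, 25 mm high, a bystander; origin at the centre of its underside.
- beaker: Plastic beaker, 69 mm wide, 83 mm high, a bystander; origin at the centre of its underside.
There are look-alikes about, which are no part of the job. Several things look just like the cap: the one meant starts farthest to the robot's right.

How it is judged:
On the way, in this order (a step that is already met when the one before it is completed fails the run):
1. the vial stands upright in the well, let go (horizontal distance between vial and well_mouth below 0.006 m and z of vial in the frame of vial_reader below 0.036 m and angle between vial's own z axis and vertical below 0.15 rad and contact force between the fingers and vial below 0.1 N), for 0.2 s.
2. the cap's lugs are in the slots and it is pushed down against the spring, not yet turned (horizontal distance between cap and well_mouth below 0.004 m and angle between the x axis of cap and the x axis of vial_reader, either way round below 0.3 rad and z of cap in the frame of vial_reader below 0.053 m and value of joint seat above 0.004 m), for 0.1 s.
At the end, for the whole second after the job is handed in: Vial upright (0.15 rad) in the well within 6 mm of its axis; cap over it on the axis (4 mm), level (0.1 rad), within 0.26 rad of the quarter turn, still gripped (over 2 N) and held within 2.5 mm of its lowest place, the spring seat pressed over 9.5 mm; let go, it springs up and fails (horizontal distance between cap and well_mouth below 0.004 m and angle between cap's own z axis and vertical below 0.1 rad and z of cap in the frame of vial_reader below 0.0485 m and angle between the x axis of cap and the y axis of vial_reader, either way round below 0.26 rad and value of joint seat above 0.0095 m and contact force between the fingers and cap above 2 N and linear speed of cap below 0.02 m/s and horizontal distance between vial and well_mouth below 0.006 m and angle between vial's own z axis and vertical below 0.15 rad); the arm keeps its last pose, push and grip.
It fails at once if the vial is tipped over (angle between vial's own z axis and vertical above 0.8 rad).
It fails at once if a bystander is moved (distance of any of timer, tape, beaker from where it was at the start of the episode above 0.03 m).
It also fails if it takes over 58 s, if anything falls off the work surface, if the arm or the gripper's body presses on something with over 40 N, if the wrist force passes 120 N, or if a joint passes its speed limit or range.

### The arm

A 7-joint arm with a two-finger parallel gripper is mounted at the origin on a cart in front of the work surface, level with it; the furniture and walls round the work are solid. World frame = base frame: x ahead of the robot, y to its left, z up, the work surface at z = 0. Lengths are in m, angles in rad, forces in N, time in s.
With the tool pointing down it reaches from about 0.4 to 0.9 m from the base axis. Payload 5.5 kg.
Tool frame: the origin (TCP) lies midway between the tips of the shut fingers; the grasp point (between the pads) lies 19 mm behind it; x points along the fingers, z is the direction in which the jaws open and shut, and the axes are right-handed (so a half turn about x gives the same grasp; the last joint's range is limited). The gripper opens to 85 mm and grips with 20 to 120 N. Pads are 22 mm wide; open, the fingers measure 114 mm over their backs; the gripper's body (76 mm by 85 mm) begins 54 mm behind the grasp point. The pads swing forward as they close: fully open they stand 13 mm farther back than shut.
Start: joints at [1.501, 0.501, -0.427, 1.55, 0.221, 1.138, -0.21], TCP at [0.212, -0.614, 0.194] pointing down, gripper open.
Joint ranges: [-2.88, 2.88], [-0.31, 2.03], [-1.54, 1.56], [0.2, 2.42], [-1.41, 4.55], [0.19, 2.02], [-2.57, 2.57]. Speed limits (rad/s): [2.57, 2.57, 3.14, 3.14, 3.14, 3.14, 3.14].

### API

Orientations are given as a unit quaternion [x, y, z, w].
In Python, from rig import sensors, viewer, workorder gives the robot as it stands. The module is installed in compiled form; this text tells all that it offers.
- The arm moves only by the tool arm_command, never from a script. Its argument "targets" is a list of rows, each a list of 3 entries, a list of its own where there are three numbers: the closure, from 0 (fully open) to 1 (shut), then the shift along the tool's x, y, z in units of 50 mm (1.0 is 50 mm), then the turn, a rotation vector about the tool's x, y, z in degrees. A call has 1 to 20 rows; each row is the pose to reach, as a shift and turn from the pose commanded when the call began, along the tool's axes at that moment; what a row does not reach only later rows make up. A row lasts 1/10 s, in which the tool goes at most 50 mm and 8.59 degrees, less where a joint would pass 70% of its speed; a pose out of reach is approached as far as the arm can. A call with a gripper value outside its range is refused whole. The fingers move at their own pace and stop on an object; "squeeze" is the grip in N (left out, the last holds). Time passes only in rows, so rows that repeat a pose let the fingers close. It gives the time, the measured TCP pose, the force and the opening at its end, in the units of the state.
- sensors.observe(): the state, without advancing time (a new reading comes with each control period).
- viewer.camera(name): name is "scene" or "top" or "wrist"; returns (picture, depth): 480x640x3 uint8, blue, green, red; 480x640 float32, m along the optical axis (not along the pixel's ray), 0 where there is no reading.
- viewer.camera_params(name): a dict with "camera_matrix" (3x3 intrinsics, pixels), "dist_coeffs" ([k1, k2, p1, p2, k3] as OpenCV has them; the pictures are not rectified), "view" (4x4, takes a point from world to camera coordinates); the wrist camera has in their place "tool_from_camera" (4x4, takes a point from camera to tool coordinates, whose origin is the TCP and whose axes are the tool frame's). Camera axes: x right, y up, looking along -z (the intrinsics and any distortion apply to the point x, -y, -z); pixel columns grow to the right and rows downward; lengths in m; the calibration is good to about 2 mm. A picture is of the moment at which its call begins: read the wrist's pose just before it. camera_params takes no time and is no camera call.
- workorder.sign_off(): hands the job in, once; it reports no verdict.
The state is a dict: "time_s": time; "joint_pos": joint angles; "joint_vel": joint speeds; "joint_torque": joint torques, N m; "position": TCP position; "tcp_rot": TCP orientation; "force": force on the tool from outside, world axes, zero at the start; "wrist_torque": the same for the moment, N m; "grip_width": opening from 0.0 (shut) to 1.0 (fully open).
Only numpy, scipy, OpenCV 4.12 (cv2) and the standard library are available. Lean on these libraries where they do the work, as an engineer would, in place of code of your own. Each camera call takes 0.05 s, during which the arm holds its last target.

## Working session

There is one attempt and no reset: what is moved stays moved. The work goes in short steps, Python scripts to look and compute and a tool call to move; the robot and the scene stay as the last step left them, time stands still between calls to the robot, and variables do not carry over. Pictures are saved under pics/ and viewed, and the job is handed in when it is done.

Besides the shell and the picture viewer there is one more tool, called after "Call:" by a JSON object that holds its "api" and its "payload". arm_command: Moves the arm, as the interface text tells. Its arguments: {"type":"object","properties":{"targets":{"type":"array"},"squeeze":{"type":"number"}},"required":["targets"]}

```bash
mkdir -p pics; cat > h.py <<'E'
import numpy as np,cv2
from rig import sensors,viewer,workorder
from scipy.spatial.transform import Rotation as R
np.set_printoptions(precision=4,suppress=True)
E
python3 - <<'E'
from h import *
s=sensors.observe()
print(s)
for n in ("scene","top","wrist"):
    p,d=viewer.camera(n); cv2.imwrite(f"pics/{n}0.png",p); np.save(f"pics/{n}0.npy",d)
    c=viewer.camera_params(n); print(n,c)
E
```

```text
{'time_s': 0.0, 'joint_pos': array([ 1.5012,  0.5018, -0.4268,  1.5515,  0.2208,  1.1383, -0.2103]), 'joint_vel': array([-0.0002, -0.0013, -0.0015, -0.0005,  0.0004,  0.0009, -0.0004]), 'joint_torque': array([  0.0004, -56.9519,  -5.8162, -28.0936,   0.0107,   0.0121,
        -0.    ]), 'position': array([ 0.2121, -0.6136,  0.1926]), 'tcp_rot': array([ 0.4107,  0.5765, -0.4098,  0.5754]), 'force': array([0.0704, 0.5493, 0.3446]), 'wrist_torque': array([-0.0291,  0.0327,  0.0272]), 'grip_width': 1.000727146126428}
scene {'camera_matrix': array([[495.4803,   0.    , 321.8984],
       [  0.    , 495.4803, 235.4204],
       [  0.    ,   0.    ,   1.    ]]), 'dist_coeffs': array([-0.0579,  0.    ,  0.    ,  0.    ,  0.    ]), 'view': array([[-0.6037, -0.797 , -0.0207,  0.2795],
       [ 0.4553, -0.366 ,  0.8117, -0.2819],
       [-0.6544,  0.4805,  0.5838, -0.9536],
       [ 0.    ,  0.    ,  0.    ,  1.    ]])}
top {'camera_matrix': array([[551.8778,   0.    , 306.6767],
       [  0.    , 551.8778, 246.0831],
       [  0.    ,   0.    ,   1.    ]]), 'dist_coeffs': array([0.002, 0.   , 0.   , 0.   , 0.   ]), 'view': array([[-0.0162, -0.9998, -0.0148, -0.0152],
       [ 0.9946, -0.0176,  0.1022, -0.496 ],
       [-0.1025, -0.0131,  0.9947, -1.4087],
       [ 0.    ,  0.    ,  0.    ,  1.    ]])}
wrist {'camera_matrix': array([[340.0146,   0.    , 313.8821],
       [  0.    , 340.0146, 237.4848],
       [  0.    ,   0.    ,   1.    ]]), 'dist_coeffs': array([-0.0553,  0.    ,  0.    ,  0.    ,  0.    ]), 'tool_from_camera': array([[-0.0011,  0.2672, -0.9636, -0.1811],
       [ 0.0007,  0.9636,  0.2672,  0.0678],
       [ 1.    , -0.0004, -0.0013, -0.0002],
       [ 0.    ,  0.    ,  0.    ,  1.    ]])}
```

View pics/scene0.png

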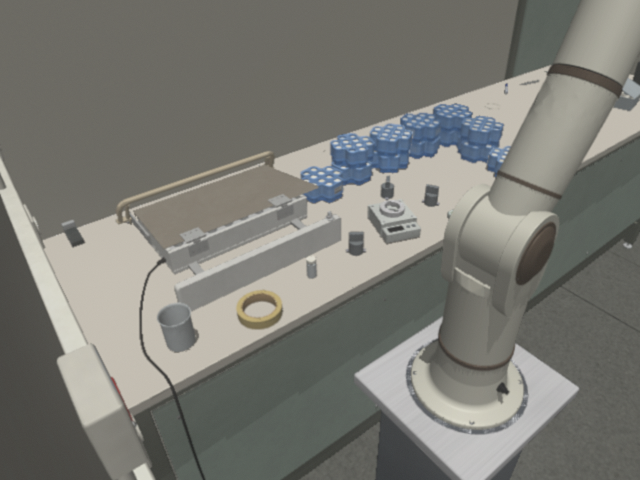

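View pics/top0.png

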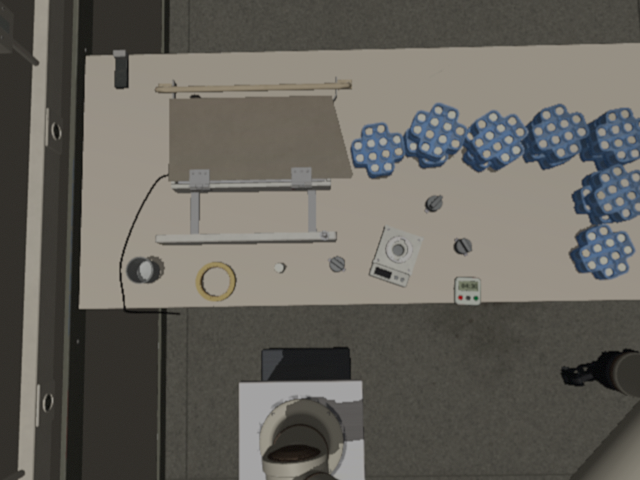

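View pics/wrist0.png

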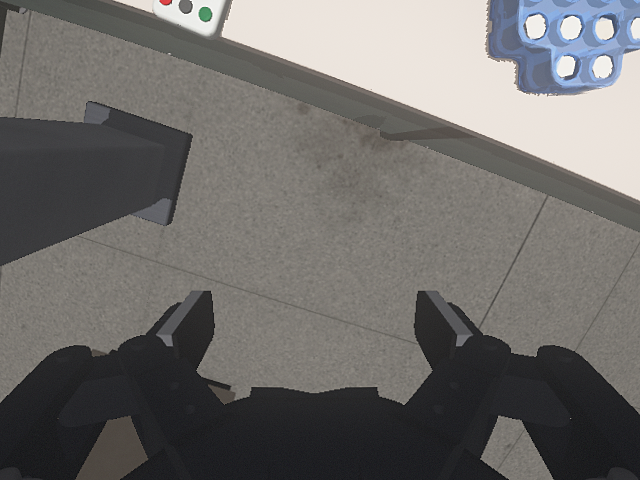

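The top view shows the vial at about (279,267), the reader at (398,250) and three caps at (337,264), (433,203) and (463,246). The rightmost cap (463,246) is the one meant. The timer is at (467,291), close to that cap. Next I'll zoom in and measure.

```bash
cat >> h.py <<'E'
def cam_pose(n,s=None):
    c=viewer.camera_params(n)
    if n=="wrist":
        T=np.eye(4);T[:3,:3]=R.from_quat(s["tcp_rot"]).as_matrix();T[:3,3]=s["position"]
        M=T@c["tool_from_camera"]
    else: M=np.linalg.inv(c["view"])
    return c["camera_matrix"],c["dist_coeffs"],M
def ray_plane(n,px,z,s=None):
    K,D,M=cam_pose(n,s)
    u=cv2.undistortPoints(np.array(px,float).reshape(-1,1,2),K,D).reshape(-1,2)
    d=np.c_[u[:,0],-u[:,1],-np.ones(len(u))]@M[:3,:3].T
    o=M[:3,3]
    return o+d*((z-o[2])/d[:,2])[:,None]
def project(n,P,s=None):
    K,D,M=cam_pose(n,s)
    q=(np.atleast_2d(P)-M[:3,3])@M[:3,:3]
    q=q*[1,-1,-1]
    return cv2.projectPoints(q.reshape(-1,1,3),np.zeros(3),np.zeros(3),K,D)[0].reshape(-1,2)
E
python3 - <<'E'
from h import *
p=cv2.imread("pics/top0.png")
c=p[190:310,260:490]
cv2.imwrite("pics/topz.png",cv2.resize(c,None,fx=3.4,fy=3.4,interpolation=cv2.INTER_CUBIC))
for nm,px,z in [("vial",(279,267),.056),("capR",(463,246),.06),("capmid",(433,203),.06),("capL",(337,264),.06),("well",(398,250),.062),("timer",(467,291),.02),("tape",(216,282),.025)]:
    print(nm,ray_plane("top",px,z))
p=cv2.imread("pics/scene0.png")
cv2.imwrite("pics/scenez.png",cv2.resize(p[160:300,280:460],None,fx=4,fy=4,interpolation=cv2.INTER_CUBIC))
E
```

```text
vial [[0.4405 0.0469 0.056 ]]
capR [[ 0.4853 -0.4187  0.06  ]]
capmid [[ 0.5967 -0.3476  0.06  ]]
capL [[ 0.4453 -0.0999  0.06  ]]
well [[ 0.4779 -0.2544  0.062 ]]
timer [[ 0.3727 -0.4345  0.02  ]]
tape [[0.4065 0.2125 0.025 ]]
```

View pics/topz.png

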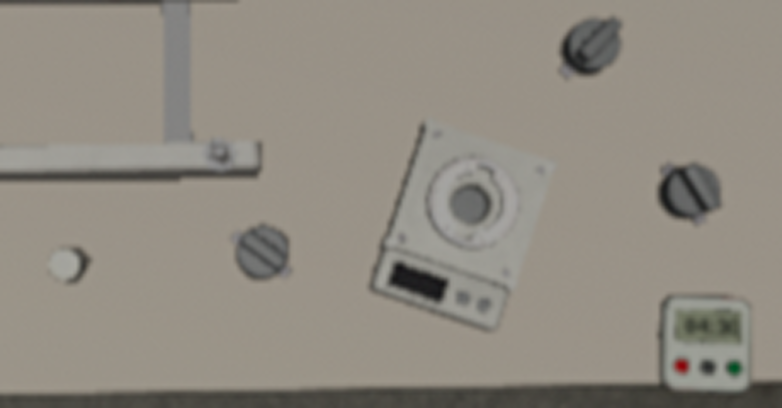

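View pics/scenez.png

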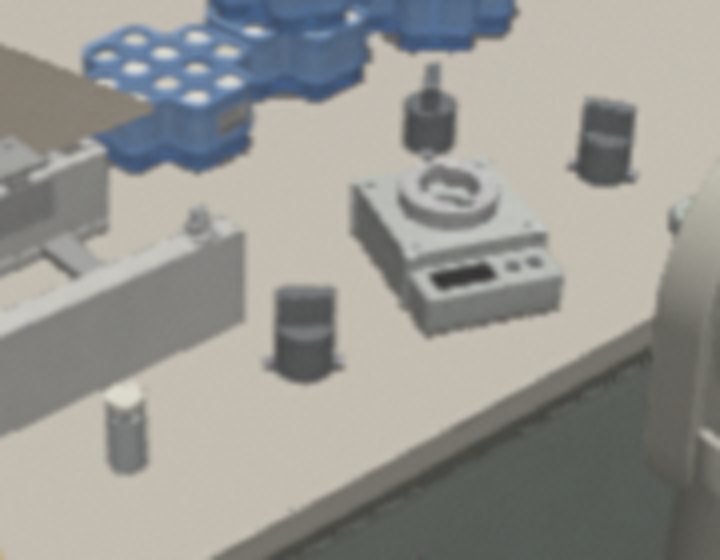

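```bash
cat >> h.py <<'E'
def tool_R(jaw_yaw_deg):
    # tool x down, z (jaws) at given yaw
    a=np.deg2rad(jaw_yaw_deg); x=np.array([0,0,-1.]); z=np.array([np.cos(a),np.sin(a),0]); y=np.cross(z,x)
    return np.c_[x,y,z]
def plan(pos,jaw=None,s=None,P0=None,Q0=None):
    s=s or sensors.observe()
    p0=s["position"] if P0 is None else P0
    R0=R.from_quat(s["tcp_rot"]).as_matrix() if Q0 is None else Q0
    sh=R0.T@(np.array(pos)-p0)/.05
    rv=np.zeros(3) if jaw is None else np.rad2deg(R.from_matrix(R0.T@tool_R(jaw)).as_rotvec())
    print("shift",sh,"turn",rv)
def st():
    s=sensors.observe()
    M=R.from_quat(s["tcp_rot"]).as_matrix()
    print("t",s["time_s"],"pos",s["position"],"x",M[:,0],"jawyaw",np.rad2deg(np.arctan2(M[1,2],M[0,2])),"F",s["force"],"grip",s["grip_width"],"q",s["joint_pos"])
    return s
E
python3 - <<'E'
from h import *
s=st()
print(R.from_quat(s["tcp_rot"]).as_matrix())
for j in (-61,119,-107,73): print(j); plan([.45,-.42,.25],j)
E
```

```text
t 0.15 pos [ 0.2121 -0.6138  0.1928] x [-0.0004  0.0014 -1.    ] jawyaw -70.92940816013058 F [ 0.1308 -0.1317  0.212 ] grip 0.9979465737892308 q [ 1.5012  0.5016 -0.4268  1.5512  0.2208  1.1383 -0.2103]
[[-0.0004  0.9451  0.3267]
 [ 0.0014  0.3267 -0.9451]
 [-1.      0.0001 -0.0015]]
-61
shift [-1.1405  5.7627 -2.1104] turn [-9.9294 -0.0861 -0.0106]
119
shift [-1.1405  5.7627 -2.1104] turn [170.0705  -0.0158   0.128 ]
-107
shift [-1.1405  5.7627 -2.1104] turn [36.0706 -0.0847  0.0242]
73
shift [-1.1405  5.7627 -2.1104] turn [-143.9294   -0.0314   -0.11  ]
```

```bash
python3 - <<'E'
from h import *
plan([.44,-.34,.25],-61)
E
```

```text
shift [-1.1381  6.0964 -3.6879] turn [-9.9294 -0.0861 -0.0106]
```

Call:
{"api": "arm_command", "payload": {"targets": [[0,[-1.14,1.5,-0.9],[-5,0,0]],[0,[-1.14,6.1,-3.7],[-10,-0.1,0]],[0,[-1.14,6.1,-3.7],[-10,-0.1,0]],[0,[-1.14,6.1,-3.7],[-10,-0.1,0]],[0,[-1.14,6.1,-3.7],[-10,-0.1,0]],[0,[-1.14,6.1,-3.7],[-10,-0.1,0]],[0,[-1.14,6.1,-3.7],[-10,-0.1,0]],[0,[-1.14,6.1,-3.7],[-10,-0.1,0]],[0,[-1.14,6.1,-3.7],[-10,-0.1,0]],[0,[-1.14,6.1,-3.7],[-10,-0.1,0]],[0,[-1.14,6.1,-3.7],[-10,-0.1,0]],[0,[-1.14,6.1,-3.7],[-10,-0.1,0]]]}}

```text
time_s: 1.35
position: [0.4388, -0.3414, 0.2502]
tcp_rot: [0.359, 0.609, -0.36, 0.609]
force: [-0.8, 0.2, 0.2]
grip_width: 0.999
```

```bash
python3 - <<'E'
from h import *
import pickle
s=st(); p,d=viewer.camera("wrist"); cv2.imwrite("pics/w1.png",p); pickle.dump((s,p,d),open("w1.pkl","wb"))
E
```

```text
t 1.35 pos [ 0.4388 -0.3414  0.2502] x [-0.0002 -0.0014 -1.    ] jawyaw -61.10967669667824 F [-0.8097  0.2209  0.1988] grip 0.9986030374465225 q [ 1.1221  0.3041 -0.6246  1.7202  0.1921  1.1781 -0.6211]
```

View pics/w1.png

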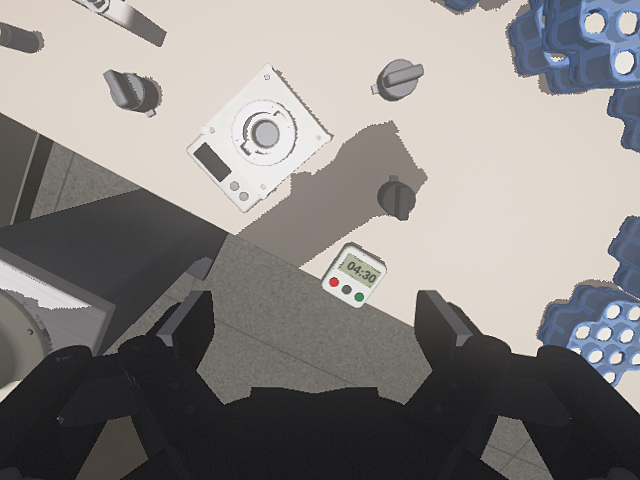

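The wrist view shows the reader's well at (265,133), the right cap at (398,198), and the timer at (358,272). I'll measure them by casting through the depth image.

```bash
cat >> h.py <<'E'
def cloud(n,d,s=None):
    K,D,M=cam_pose(n,s)
    v,u=np.mgrid[0:480,0:640]
    px=np.stack([u.ravel(),v.ravel()],1).astype(float)
    n_=cv2.undistortPoints(px.reshape(-1,1,2),K,D).reshape(-1,2)
    z=d.ravel()
    P=np.c_[n_[:,0]*z,-n_[:,1]*z,-z]@M[:3,:3].T+M[:3,3]
    P[z<=0]=np.nan
    return P.reshape(480,640,3)
def near(P,c,r,z0,z1):
    m=(np.hypot(P[...,0]-c[0],P[...,1]-c[1])<r)&(P[...,2]>z0)&(P[...,2]<z1)
    return m
def rect(P2):
    r=cv2.minAreaRect((P2*1000).astype(np.float32)); b=cv2.boxPoints(r)/1000
    e=b[1]-b[0];f=b[2]-b[1]
    if np.linalg.norm(f)>np.linalg.norm(e): e,f=f,e
    return np.array(r[0])/1000,np.linalg.norm(e),np.linalg.norm(f),np.rad2deg(np.arctan2(e[1],e[0]))%180
E
python3 - <<'E'
from h import *
import pickle
s,p,d=pickle.load(open("w1.pkl","rb"))
P=cloud("wrist",d,s)
b=near(P,(.47,-.5),.05,-.03,.03); print("bench z",np.nanmedian(P[b][:,2]))
c=(.485,-.419)
m=near(P,c,.035,.045,.07); h=P[m][:,2]; print("cap hist",np.histogram(h,12))
m=near(P,c,.035,.057,.068); print("bar top",m.sum(),rect(P[m][:,:2]),P[m].mean(0))
m=near(P,c,.035,.033,.041); print("hood top",m.sum(),P[m].mean(0))
c=(.478,-.2545)
m=near(P,c,.075,.042,.05); print("housing",m.sum(),rect(P[m][:,:2]),np.median(P[m][:,2]))
m=near(P,c,.045,.056,.068);Q=P[m];print("collar top",m.sum(),np.median(Q[:,2]), cv2.minEnclosingCircle((Q[:,:2]*1000).astype(np.float32)))
im=np.zeros((480,640),np.uint8); im[m]=255
z=p[80:190,190:350]; cv2.imwrite("pics/w1z.png",np.hstack([cv2.resize(z,None,fx=4,fy=4,interpolation=cv2.INTER_CUBIC)]))
E
```

```text
bench z 0.0009887225396734145
cap hist (array([ 13,  13,  13,  15,   8,  14,  12,  11,  26,  74, 212,  59]), array([0.0451, 0.0467, 0.0483, 0.0498, 0.0514, 0.053 , 0.0545, 0.0561,
       0.0577, 0.0592, 0.0608, 0.0624, 0.0639]))
bar top 374 (array([ 0.4906, -0.4271]), np.float32(0.038163364), np.float32(0.012436643), np.float32(29.090433)) [ 0.4907 -0.4263  0.0613]
hood top 464 [ 0.4898 -0.4228  0.0376]
housing 6214 (array([ 0.4819, -0.257 ]), np.float32(0.103592366), np.float32(0.10326969), np.float32(69.44035)) 0.04673555980682642
collar top 1866 0.06258085848418365 ((482.0379333496094, -257.3005065917969), 34.090396881103516)
```

View pics/w1z.png

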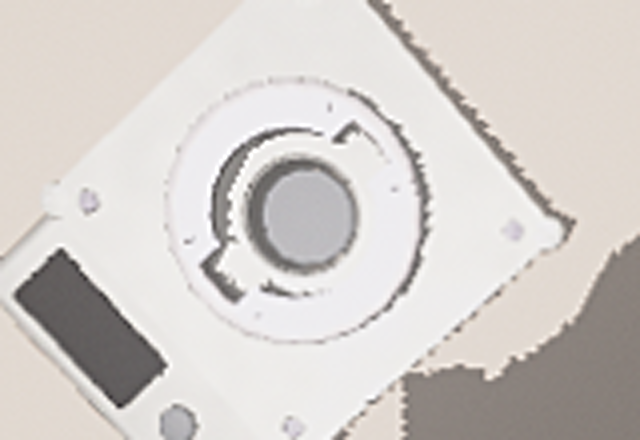

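```bash
python3 - <<'E'
from h import *
plan([.44,.045,.18],-61)
E
```

```text
shift [ 1.3943  3.7512 -6.7548] turn [-0.0965  0.0767  0.0356]
```

Call:
{"api": "arm_command", "payload": {"targets": [[0,[0.5,3.75,-6.75],[0,0.1,0]],[0,[0.5,3.75,-6.75],[0,0.1,0]],[0,[0.5,3.75,-6.75],[0,0.1,0]],[0,[0.5,3.75,-6.75],[0,0.1,0]],[0,[0.5,3.75,-6.75],[0,0.1,0]],[0,[0.5,3.75,-6.75],[0,0.1,0]],[0,[1.4,3.75,-6.75],[0,0.1,0]],[0,[1.4,3.75,-6.75],[0,0.1,0]],[0,[1.4,3.75,-6.75],[0,0.1,0]],[0,[1.4,3.75,-6.75],[0,0.1,0]],[0,[1.4,3.75,-6.75],[0,0.1,0]],[0,[1.4,3.75,-6.75],[0,0.1,0]]]}}

```text
time_s: 2.6
position: [0.4409, 0.0443, 0.1805]
tcp_rot: [0.36, 0.608, -0.36, 0.609]
force: [-0.5, -0.6, -0.2]
grip_width: 1.0
```

```bash
python3 - <<'E'
from h import *
import pickle
s=st(); p,d=viewer.camera("wrist"); cv2.imwrite("pics/w2.png",p); pickle.dump((s,p,d),open("w2.pkl","wb"))
P=cloud("wrist",d,s)
print("bench", np.nanmedian(P[near(P,(.43,.0),.03,-.03,.03)][:,2]))
m=near(P,(.4405,.047),.03,.05,.065); Q=P[m]
print(m.sum(),np.median(Q[:,2]),cv2.minEnclosingCircle((Q[:,:2]*1000).astype(np.float32)),Q.mean(0),np.argwhere(m).mean(0))
m=near(P,(.5,.047),.07,.03,.15);print("tall stuff max z",np.nanmax(P[m][:,2]))
R_=(P[...,0]>.46)&(P[...,0]<.53)&(abs(P[...,1]-.047)<.08)&(P[...,2]>.03);Q=P[R_]
if len(Q):print("rail",Q.min(0),Q.max(0))
E
```

```text
t 2.6 pos [0.4409 0.0443 0.1805] x [ 0.0009 -0.0006 -1.    ] jawyaw -61.13169796244853 F [-0.4903 -0.558  -0.168 ] grip 1.0001026122917955 q [ 0.6582  0.1972 -0.8984  2.0485  0.187   0.9767 -1.403 ]
bench 0.0008707795006724361
535 0.055929784317450326 ((440.8557434082031, 48.40034484863281), 12.165706634521484) [0.4414 0.049  0.0559] [216.8561 309.2692]
tall stuff max z 0.08497090766650861
rail [ 0.46   -0.033   0.0301] [0.5278 0.127  0.3233]
```

View pics/w2.png

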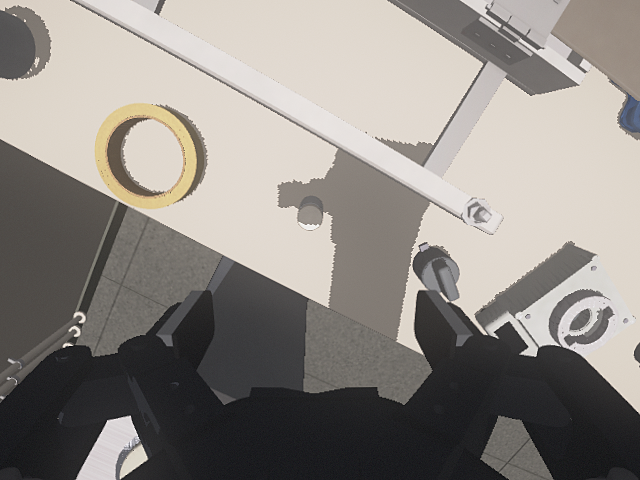

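```bash
python3 - <<'E'
from h import *
plan([.441,.0487,.032],-61)
plan([.441,.0487,.06],-61)
E
```

```text
shift [ 2.9697  0.0427 -0.0758] turn [-0.1208  0.0562 -0.0271]
shift [ 2.4097  0.043  -0.0752] turn [-0.1208  0.0562 -0.0271]
```

Call:
{"api": "arm_command", "payload": {"targets": [[0,[1.0,0.04,-0.08],[0,0,0]],[0,[1.8,0.04,-0.08],[0,0,0]],[0,[2.4,0.04,-0.08],[0,0,0]],[0,[2.8,0.04,-0.08],[0,0,0]],[0,[2.97,0.04,-0.08],[0,0,0]],[0,[2.97,0.04,-0.08],[0,0,0]],[0,[2.97,0.04,-0.08],[0,0,0]]], "squeeze": 30}}

```text
time_s: 3.35
position: [0.4409, 0.0503, 0.0324]
tcp_rot: [0.359, 0.609, -0.359, 0.61]
force: [0.9, -0.2, 0.1]
grip_width: 0.999
```

Call:
{"api": "arm_command", "payload": {"targets": [[0.5,[0,0,0],[0,0,0]],[0.6,[0,0,0],[0,0,0]],[0.7,[0,0,0],[0,0,0]],[0.8,[0,0,0],[0,0,0]],[0.9,[0,0,0],[0,0,0]],[1,[0,0,0],[0,0,0]],[1,[0,0,0],[0,0,0]],[1,[0,0,0],[0,0,0]],[1,[0,0,0],[0,0,0]]]}}

```text
time_s: 4.25
position: [0.4399, 0.0506, 0.0315]
tcp_rot: [0.358, 0.61, -0.359, 0.609]
force: [1.1, -0.4, 0.6]
grip_width: 0.001
```

```bash
python3 - <<'E'
from h import *
import pickle
s=st(); p,d=viewer.camera("wrist"); cv2.imwrite("pics/w3.png",p)
print("open mm",s["grip_width"]*85)
plan([.441,.0487,.16],-61)
E
```

```text
t 4.25 pos [0.4399 0.0506 0.0315] x [-0.0002 -0.     -1.    ] jawyaw -60.927535706276835 F [ 1.0647 -0.3902  0.5935] grip 0.001435369032680182 q [ 0.4522  0.4674 -0.7361  2.1674  0.502   0.6798 -1.6948]
open mm 0.12200636777781547
shift [-2.571   0.0005  0.0441] turn [ 0.0723 -0.0029  0.0146]
```

View pics/w3.png

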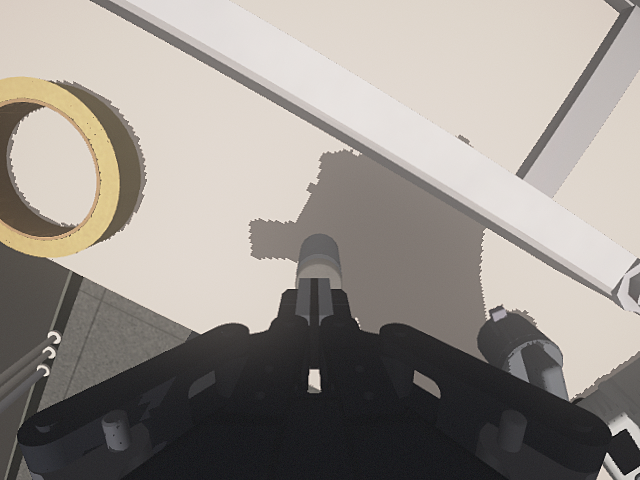

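The gripper shut on nothing. The vial is still standing at (320,258), on the tool's +y side. I'll raise the arm and measure again.

Call:
{"api": "arm_command", "payload": {"targets": [[1,[-0.8,0,0.0],[0,0,0]],[0.5,[-1.6,0,0.0],[0,0,0]],[0,[-2.0,0,0.0],[0,0,0]],[0,[-2.0,0,0.0],[0,0,0]],[0,[-2.0,0,0.0],[0,0,0]],[0,[-2.0,0,0.0],[0,0,0]],[0,[-2.0,0,0.0],[0,0,0]],[0,[-2.0,0,0.0],[0,0,0]]]}}

```text
time_s: 5.1
position: [0.4392, 0.0508, 0.1306]
tcp_rot: [0.358, 0.61, -0.359, 0.609]
force: [-0.6, -0.9, 0.5]
grip_width: 1.0
```

```bash
python3 - <<'E'
from h import *
import pickle
s=st(); p,d=viewer.camera("wrist"); cv2.imwrite("pics/w4.png",p); pickle.dump((s,p,d),open("w4.pkl","wb"))
P=cloud("wrist",d,s)
m=near(P,(.4405,.047),.035,.05,.065); Q=P[m]
print(m.sum(),np.median(Q[:,2]),cv2.minEnclosingCircle((Q[:,:2]*1000).astype(np.float32)),Q.mean(0),np.argwhere(m).mean(0))
M=R.from_quat(s["tcp_rot"]).as_matrix()
c=cv2.minEnclosingCircle((Q[:,:2]*1000).astype(np.float32))[0]
print("in tool mm",M.T@(np.array([c[0]/1e3,c[1]/1e3,.056])-s["position"])*1000)
p,d=viewer.camera("top"); cv2.imwrite("pics/t4.png",cv2.resize(p[200:320,200:400],None,fx=4,fy=4))
pickle.dump(p,open("t4.pkl","wb"))
E
```

```text
t 5.1 pos [0.4392 0.0508 0.1306] x [-0.0019  0.0004 -1.    ] jawyaw -60.9100498547241 F [-0.6453 -0.9351  0.5303] grip 1.000427762745416 q [ 0.605   0.2901 -0.8832  2.0986  0.2901  0.8786 -1.5089]
742 0.05597687195651496 ((440.8801574707031, 48.707603454589844), 12.00532341003418) [0.4415 0.0491 0.0558] [231.9326 317.0701]
in tool mm [74.6315  0.5695  2.7013]
```

View pics/w4.png

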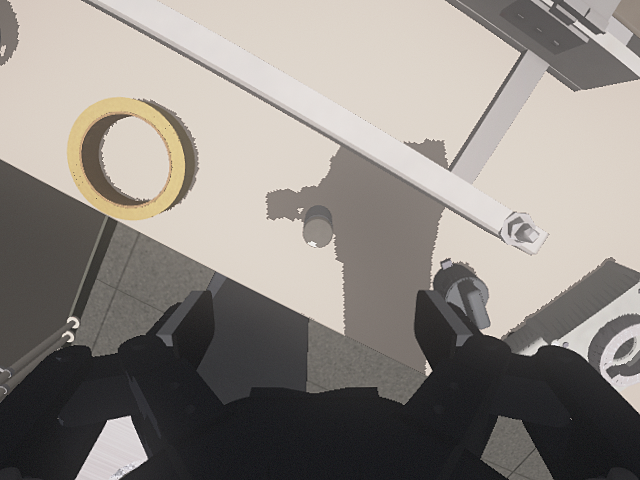

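View pics/t4.png

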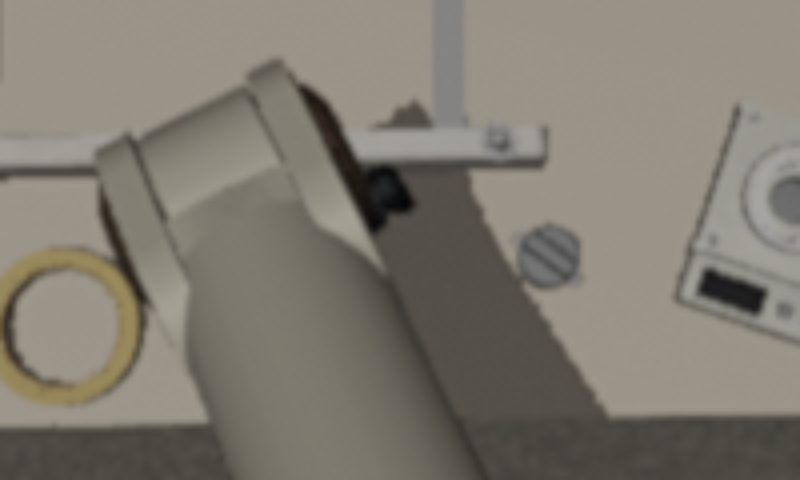

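```bash
python3 - <<'E'
from h import *
import pickle
s,p,d=pickle.load(open("w4.pkl","rb"))
P=cloud("wrist",d,s)
M=R.from_quat(s["tcp_rot"]).as_matrix()
T=(P-s["position"])@M*1000
for v,u in [(294,205),(294,212),(294,195),(310,200),(330,205),(294,425),(310,430),(350,206),(295,160),(218,318),(240,318),(400,310)]:
    print((u,v),T[v,u],P[v,u])
f=T[250:400,150:300].reshape(-1,3); f=f[np.isfinite(f[:,0])&(abs(f[:,2])<60)]
k=f[f[:,0]<20]; print("fingers max x",np.nanmax(k[:,0]),k[np.argsort(-k[:,0])[:5]])
print(np.histogram(k[:,0],10),np.nanmin(k[:,1]),np.nanmax(k[:,1]))
E
```

```text
(205, 294) [-59.388   11.0217 -42.7194] [0.4282 0.0934 0.1901]
(212, 294) [ 930.4977 -450.7543 -363.3213] [-0.1331  0.1495 -0.7987]
(195, 294) [-58.8478  10.7414 -46.9037] [0.4259 0.0969 0.1895]
(200, 310) [-66.8749   7.9652 -42.5969] [0.4256 0.0918 0.1976]
(205, 330) [-62.7541  -2.9458 -42.9868] [0.4159 0.0869 0.1935]
(425, 294) [-58.9278  10.8168  43.8216] [0.4701 0.0177 0.1895]
(430, 310) [-69.9047   9.5551  42.3249] [0.4683 0.0184 0.2005]
(206, 350) [-64.8384 -10.6751 -42.6913] [0.4093 0.0828 0.1955]
(160, 295) [1030.5989 -503.3975 -603.6335] [-0.2962  0.334  -0.8984]
(318, 218) [74.2358 12.4937  3.3163] [0.4516 0.054  0.0564]
(318, 240) [75.0064 -5.2823  3.3957] [0.4361 0.0453 0.0556]
(310, 400) [-117.0975   11.4861   -0.9469] [0.449  0.0571 0.2477]
fingers max x -50.9460326863591 [[-50.946    2.9459 -43.0563]
 [-51.26     3.5665 -42.913 ]
 [-51.2745  -7.8139 -43.0282]
 [-51.3579  -1.5337 -42.8959]
 [-51.4088  -7.2503 -42.942 ]]
(array([1251, 1393,  178,  324,  429,  583,  743,  637,  511,  280]), array([-124.7706, -117.3881, -110.0057, -102.6232,  -95.2408,  -87.8583,
        -80.4759,  -73.0934,  -65.7109,  -58.3285,  -50.946 ])) -11.23677564952623 18.821848681986566
```

The depth image puts the fingertips about 43 mm behind the reported TCP. That's consistent between the tips (-56 instead of -13 when open) and the body (-117 instead of -73), and it explains why the fingers shut above the vial. I'll check this independently with the scene camera.

```bash
python3 - <<'E'
from h import *
import pickle
s=st(); p,d=viewer.camera("scene"); pickle.dump((s,p,d),open("s4.pkl","wb"))
M=R.from_quat(s["tcp_rot"]).as_matrix()
q=p.copy()
for off,col in ((0,(0,0,255)),(-.043,(0,255,0))):
  for z in (-.0425,.0425):
    a=project("scene",s["position"]+M@np.array([off-.013,0,z]))[0]; print(off,z,a)
    cv2.circle(q,tuple(int(round(t)) for t in a),1,col,-1)
cv2.imwrite("pics/s4.png",cv2.resize(q[180:330,230:400],None,fx=4,fy=4,interpolation=cv2.INTER_NEAREST))
E
```

```text
t 5.2 pos [0.4395 0.0508 0.131 ] x [-0.0013  0.0004 -1.    ] jawyaw -60.9125696626827 F [ 0.6394 -0.0596  0.0718] grip 0.9986412621688464 q [ 0.6052  0.2897 -0.8835  2.0982  0.29    0.8787 -1.5089]
0 -0.0425 [301.0308 238.3624]
0 0.0425 [316.7332 218.6569]
-0.043 -0.0425 [300.1263 222.3527]
-0.043 0.0425 [316.224  203.1009]
```

View pics/s4.png

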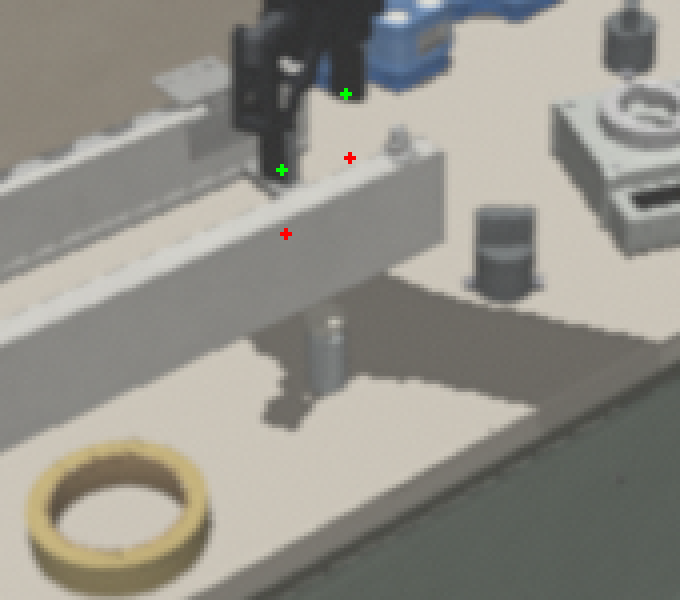

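```bash
python3 - <<'E'
from h import *
import pickle
s,p,d=pickle.load(open("w4.pkl","rb"))
P=cloud("wrist",d,s)
for a in (-.06,-.04,-.02,0,.02):
    m=(abs(P[...,1]-a)<.01)&(P[...,2]>.03)&(P[...,2]<.1)&(P[...,0]>.455); print(a,P[m][:,0].min(), P[m][:,2].max())
plan([.4409,.0487,-.007],-61)
E
```

```text
-0.06 0.505871186067604 0.09993123946084759
-0.04 0.5082319124869439 0.09274000508288
-0.02 0.5082835190620699 0.09307888158465055
0 0.5082700543387882 0.09175159093361263
0.02 0.5083879277214637 0.08471422331275422
shift [2.762  0.0031 0.0506] turn [ 0.0867 -0.0428  0.0388]
```

Call:
{"api": "arm_command", "payload": {"targets": [[0,[0.8,0,0.05],[0,0,0]],[0,[1.6,0,0.05],[0,0,0]],[0,[2.2,0,0.05],[0,0,0]],[0,[2.6,0,0.05],[0,0,0]],[0,[2.76,0,0.05],[0,0,0]],[0,[2.76,0,0.05],[0,0,0]],[0,[2.76,0,0.05],[0,0,0]]]}}

```text
time_s: 5.95
position: [0.4418, 0.0488, -0.0058]
tcp_rot: [0.359, 0.609, -0.358, 0.61]
force: [-0.3, 0.5, 0.0]
grip_width: 1.0
```

```bash
python3 - <<'E'
from h import *
import pickle
s=st(); p,d=viewer.camera("wrist"); cv2.imwrite("pics/w5.png",p); pickle.dump((s,p,d),open("w5.pkl","wb"))
P=cloud("wrist",d,s)
m=near(P,(.4405,.047),.025,.05,.065); Q=P[m]
print(m.sum(),cv2.minEnclosingCircle((Q[:,:2]*1000).astype(np.float32)))
M=R.from_quat(s["tcp_rot"]).as_matrix();T=(P-s["position"])@M*1000
f=T[250:400,130:500].reshape(-1,3);f=f[(f[:,0]<-30)&(f[:,0]>-70)&(abs(abs(f[:,2])-43)<8)]
print("tip max x",np.sort(f[:,0])[-5:])
E
```

```text
t 5.95 pos [ 0.4418  0.0488 -0.0058] x [ 0.0009  0.0002 -1.    ] jawyaw -60.9172024429142 F [-0.3363  0.4754  0.0286] grip 1.000177547872592 q [ 0.4021  0.5399 -0.6754  2.1781  0.5952  0.6104 -1.7694]
2795 ((440.8699645996094, 48.83549118041992), 12.429705619812012)
tip max x [-51.3148 -51.2924 -51.2385 -51.1181 -50.9795]
```

View pics/w5.png

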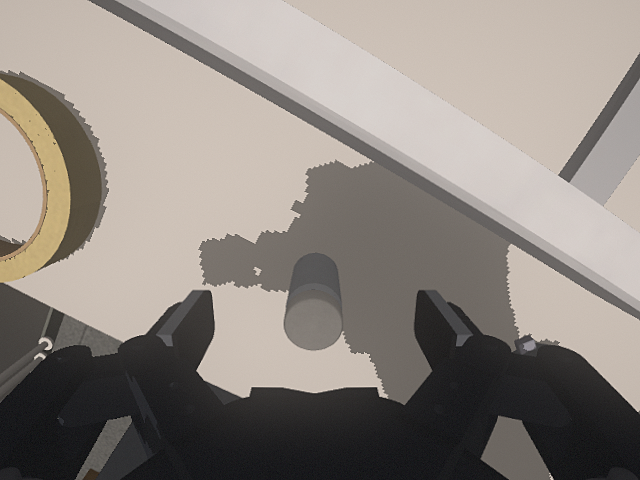

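The vial top at (314,325) now sits centred between the pads, so I'll close.

Call:
{"api": "arm_command", "payload": {"targets": [[0.5,[0,0,0],[0,0,0]],[0.6,[0,0,0],[0,0,0]],[0.7,[0,0,0],[0,0,0]],[0.8,[0,0,0],[0,0,0]],[0.9,[0,0,0],[0,0,0]],[1,[0,0,0],[0,0,0]],[1,[0,0,0],[0,0,0]],[1,[0,0,0],[0,0,0]]]}}

```text
time_s: 6.8
position: [0.4414, 0.0484, -0.0062]
tcp_rot: [0.358, 0.609, -0.359, 0.61]
force: [-0.3, -0.6, 6.1]
grip_width: 0.267
```

Call:
{"api": "arm_command", "payload": {"targets": [[1,[-0.1,0,0],[0,0,0]],[1,[-0.8,0,0],[0,0,0]],[1,[-1.6,0,0],[0,0,0]],[1,[-2.4,0,0],[0,0,0]],[1,[-2.6,0,0],[0,0,0]],[1,[-2.6,0,0],[0,0,0]]]}}

```text
time_s: 7.4
position: [0.4426, 0.0481, 0.125]
tcp_rot: [0.359, 0.608, -0.358, 0.611]
force: [-0.3, 0.3, -1.4]
grip_width: 0.267
```

```bash
python3 - <<'E'
from h import *
import pickle
s=st(); p,d=viewer.camera("wrist"); cv2.imwrite("pics/w6.png",p); pickle.dump((s,p,d),open("w6.pkl","wb"))
P=cloud("wrist",d,s);M=R.from_quat(s["tcp_rot"]).as_matrix();T=(P-s["position"])@M*1000
print(s["grip_width"]*85)
for v in range(240,400,8): print(v,T[v,314])
# reader seen?
plan([.4819,-.2572,.16],-61)
E
```

```text
t 7.4 pos [0.4426 0.0481 0.125 ] x [ 0.0037 -0.0011 -1.    ] jawyaw -60.973138766470434 F [-0.2728  0.2616 -1.4192] grip 0.26745673624548183 q [ 0.6121  0.306  -0.8903  2.1014  0.3152  0.8656 -1.5264]
22.733822580865954
240 [123.8737 -19.2315   0.3462]
248 [124.2109 -27.1488   0.3531]
256 [-16.7398  12.43     0.1154]
264 [-29.1695  12.6199   0.097 ]
272 [-38.2919  12.1225   0.0841]
280 [-48.9011  12.6809   0.0682]
288 [-52.4258  10.6158   0.0647]
296 [-60.866   11.0153   0.0521]
304 [-61.7071   8.0325   0.0532]
312 [-62.589    5.0667   0.0544]
320 [-61.9179   1.2302   0.0585]
328 [-61.3868  -2.6199   0.0624]
336 [-62.1494  -5.7604   0.0638]
344 [-62.5528  -9.1482   0.066 ]
352 [1021.4441 -750.424     2.2476]
360 [1020.3073 -787.7991    2.2764]
368 [1021.9599 -827.8635    2.3115]
376 [1026.284  -870.826     2.3528]
384 [1023.3651 -908.9469    2.3797]
392 [1018.0215 -945.5942    2.4019]
shift [-0.7209 -2.2509  5.7293] turn [ 0.0235  0.0758 -0.0255]
```

View pics/w6.png

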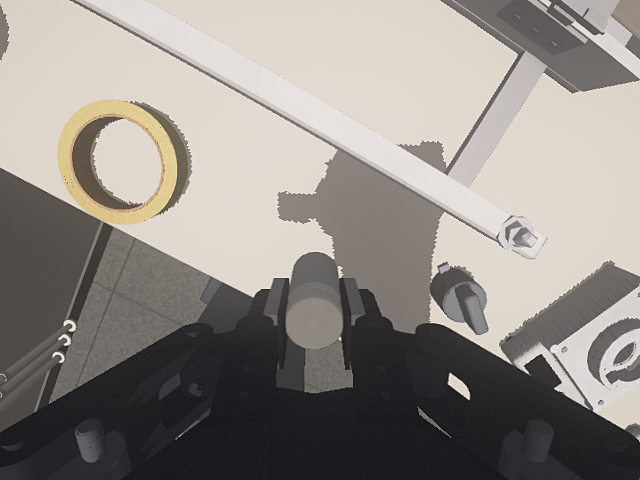

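```bash
python3 - <<'E'
from h import *
import pickle
s,p,d=pickle.load(open("w6.pkl","rb"))
P=cloud("wrist",d,s);M=R.from_quat(s["tcp_rot"]).as_matrix();T=(P-s["position"])@M*1000
m=np.zeros((480,640),bool);m[280:352,280:350]=1
m&=(T[...,0]<-59)&(T[...,0]>-66)&(abs(T[...,2])<14)
Q=T[m];print(m.sum(),cv2.minEnclosingCircle(Q[:,1:].astype(np.float32)),Q.mean(0))
E
```

```text
2821 ((1.5748237371444702, 0.3265436589717865), 16.633996963500977) [-62.0973   1.1857   0.0064]
```

Call:
{"api": "arm_command", "payload": {"targets": [[1,[-0.72,-0.8,2.0],[0,0.1,0]],[1,[-0.72,-2.25,5.73],[0,0.1,0]],[1,[-0.72,-2.25,5.73],[0,0.1,0]],[1,[-0.72,-2.25,5.73],[0,0.1,0]],[1,[-0.72,-2.25,5.73],[0,0.1,0]],[1,[-0.72,-2.25,5.73],[0,0.1,0]],[1,[-0.72,-2.25,5.73],[0,0.1,0]],[1,[-0.72,-2.25,5.73],[0,0.1,0]],[1,[-0.5,-2.25,5.73],[0,0.1,0]],[1,[-0.3,-2.25,5.73],[0,0.1,0]],[1,[-0.3,-2.25,5.73],[0,0.1,0]]]}}

```text
time_s: 8.55
position: [0.4804, -0.2539, 0.1361]
tcp_rot: [0.358, 0.612, -0.357, 0.608]
force: [-0.4, -0.1, -0.1]
grip_width: 0.263
```

```bash
cat >> h.py <<'E'
def reader(P,c=(.4819,-.2572),rc=True):
    m=near(P,c,.075,.042,.05); r=rect(P[m][:,:2]); print("housing",r,np.median(P[m][:,2]))
    m=near(P,c,.045,.056,.068);Q=P[m][:,:2]
    print("collar",m.sum(),cv2.minEnclosingCircle((Q*1000).astype(np.float32)))
    return m
E
python3 - <<'E'
from h import *
import pickle
s=st(); p,d=viewer.camera("wrist"); cv2.imwrite("pics/w7.png",p); pickle.dump((s,p,d),open("w7.pkl","wb"))
P=cloud("wrist",d,s); reader(P)
E
```

```text
t 8.55 pos [ 0.4804 -0.2539  0.1361] x [-0.0047  0.0038 -1.    ] jawyaw -60.74543473364799 F [-0.4415 -0.131  -0.0969] grip 0.2627884748688262 q [ 1.0295  0.4493 -0.7439  1.8613  0.3604  0.9764 -0.9325]
housing (array([ 0.4824, -0.2567]), np.float32(0.10434889), np.float32(0.103697956), np.float32(69.610664)) 0.046836497697217455
collar 2694 ((481.8702697753906, -256.7677917480469), 33.91436767578125)
```

View pics/w7.png

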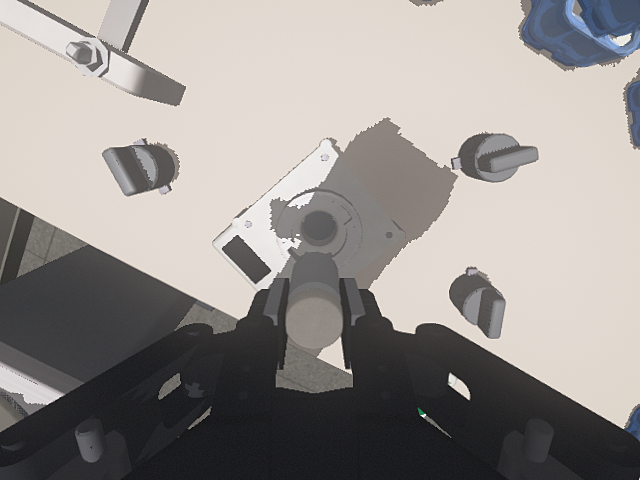

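```bash
python3 - <<'E'
from h import *
plan([.4810,-.2574,.062],-61)
E
```

```text
shift [ 1.5016 -0.0286  0.0573] turn [ 0.2382 -0.2516  0.0878]
```

Call:
{"api": "arm_command", "payload": {"targets": [[1,[0.4,-0.03,0.06],[0.2,-0.2,0]],[1,[0.9,-0.03,0.06],[0.2,-0.2,0]],[1,[1.3,-0.03,0.06],[0.2,-0.2,0]],[1,[1.5,-0.03,0.06],[0.2,-0.2,0]],[1,[1.5,-0.03,0.06],[0.2,-0.2,0]],[1,[1.5,-0.03,0.06],[0.2,-0.2,0]]]}}

```text
time_s: 9.2
position: [0.4828, -0.2596, 0.0642]
tcp_rot: [0.359, 0.608, -0.36, 0.61]
force: [0.1, -0.1, 0.2]
grip_width: 0.257
```

```bash
python3 - <<'E'
from h import *
import pickle
s=st(); p,d=viewer.camera("wrist"); cv2.imwrite("pics/w8.png",p); pickle.dump((s,p,d),open("w8.pkl","wb"))
P=cloud("wrist",d,s); reader(P)
m=near(P,(.482,-.257),.016,.118,.14); print("vial top",m.sum(),P[m].mean(0),cv2.minEnclosingCircle((P[m][:,:2]*1000).astype(np.float32)))
p,d=viewer.camera("scene"); cv2.imwrite("pics/s8.png",cv2.resize(p[140:260,330:470],None,fx=5,fy=5,interpolation=cv2.INTER_CUBIC))
E
```

```text
t 9.2 pos [ 0.4828 -0.2596  0.0642] x [ 0.0016 -0.0019 -1.    ] jawyaw -61.08735528825432 F [ 0.1466 -0.1197  0.1777] grip 0.25682111760296544 q [ 0.9773  0.5489 -0.679   1.9072  0.4565  0.8417 -1.0073]
housing (array([ 0.4818, -0.2569]), np.float32(0.10504932), np.float32(0.10481645), np.float32(159.84227)) 0.04685994605608035
collar 3993 ((482.5199279785156, -256.7096862792969), 33.74296188354492)
vial top 3629 [ 0.484  -0.2574  0.1272] ((482.3371276855469, -257.0294494628906), 15.977028846740723)
```

View pics/w8.png

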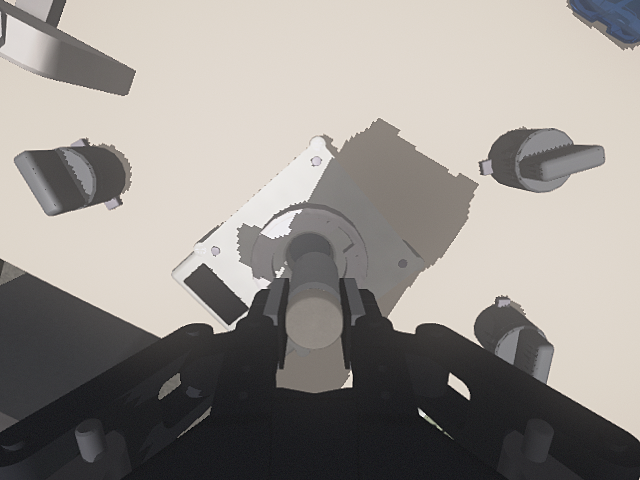

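View pics/s8.png

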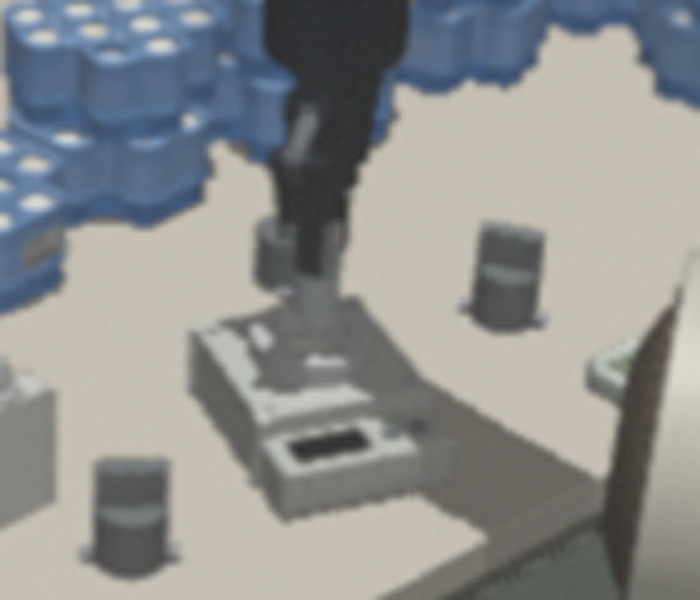

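```bash
python3 - <<'E'
from h import *
s=st(); plan([.4812,-.2574,.062],-61)
s=sensors.observe(); print(s["position"],s["joint_vel"])
E
```

```text
t 9.3 pos [ 0.4832 -0.2601  0.0647] x [ 0.0025 -0.0027 -1.    ] jawyaw -61.117627162779 F [-0.4494 -0.7982 -0.2021] grip 0.2694612623680827 q [ 0.9777  0.5482 -0.6791  1.9068  0.4567  0.8416 -1.0075]
shift [ 0.0542 -0.0079 -0.0672] turn [-0.1175  0.2039 -0.0525]
[ 0.4832 -0.2601  0.0647] [ 0.0029 -0.0004  0.0041  0.0013  0.0013 -0.0029 -0.0011]
```

Call:
{"api": "arm_command", "payload": {"targets": [[1,[0,-0.01,-0.07],[-0.1,0.2,0]],[1,[0,-0.01,-0.07],[-0.1,0.2,0]],[1,[0,-0.01,-0.07],[-0.1,0.2,0]]]}}

```text
time_s: 9.6
position: [0.4801, -0.2572, 0.0639]
tcp_rot: [0.359, 0.609, -0.359, 0.609]
force: [-0.9, 0.2, -0.3]
grip_width: 0.266
```

```bash
python3 - <<'E'
from h import *
import pickle
s=st(); p,d=viewer.camera("wrist"); cv2.imwrite("pics/w9.png",p); pickle.dump((s,p,d),open("w9.pkl","wb"))
P=cloud("wrist",d,s); reader(P)
m=near(P,(.482,-.257),.016,.118,.14); m[:, :287]=0; m[:,344:]=0;m[:294]=0
print("vial top",m.sum(),P[m].mean(0),cv2.minEnclosingCircle((P[m][:,:2]*1000).astype(np.float32)))
plan([.4812,-.2574,.030],-61)
E
```

```text
t 9.6 pos [ 0.4801 -0.2572  0.0639] x [-0.0005  0.001  -1.    ] jawyaw -61.0351592411115 F [-0.8783  0.2286 -0.3088] grip 0.26570030302479514 q [ 0.9796  0.5466 -0.6815  1.9129  0.4536  0.8413 -1.0061]
housing (array([ 0.4818, -0.2571]), np.float32(0.10504145), np.float32(0.104351975), np.float32(69.93543)) 0.04684242511831413
collar 4105 ((482.6913146972656, -256.4936828613281), 33.78696060180664)
vial top 2808 [ 0.4813 -0.2571  0.1258] ((481.2630920410156, -257.9913635253906), 14.817878723144531)
shift [0.6762 0.0177 0.0149] turn [-0.0353 -0.0704 -0.0013]
```

View pics/w9.png

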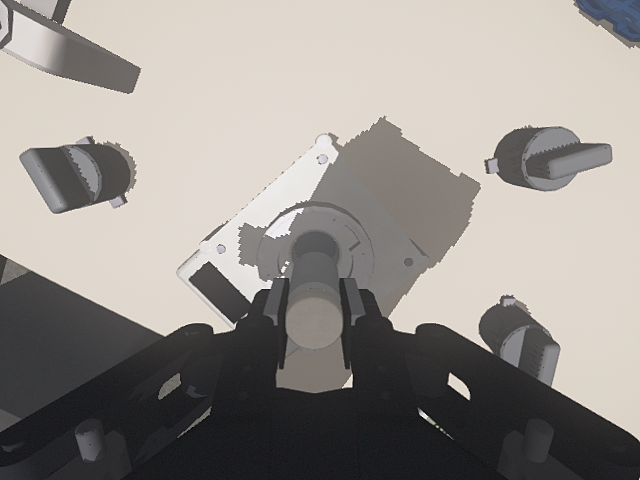

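Call:
{"api": "arm_command", "payload": {"targets": [[1,[0.2,0.02,0.015],[0,0,0]],[1,[0.4,0.02,0.015],[0,0,0]],[1,[0.55,0.02,0.015],[0,0,0]],[1,[0.68,0.02,0.015],[0,0,0]],[1,[0.68,0.02,0.015],[0,0,0]],[1,[0.68,0.02,0.015],[0,0,0]]]}}

```text
time_s: 10.25
position: [0.4811, -0.2569, 0.0292]
tcp_rot: [0.359, 0.61, -0.359, 0.608]
force: [0.9, 0.6, 0.1]
grip_width: 0.262
```

```bash
python3 - <<'E'
from h import *
import pickle
s=st(); p,d=viewer.camera("wrist"); cv2.imwrite("pics/w10.png",p)
P=cloud("wrist",d,s)
m=near(P,(.482,-.257),.016,.08,.11); m[:, :287]=0; m[:,344:]=0;m[:294]=0
print("vial top",m.sum(),P[m].mean(0),P[m].std(0))
E
```

```text
t 10.25 pos [ 0.4811 -0.2569  0.0292] x [-0.0013  0.002  -1.    ] jawyaw -61.01615309410672 F [0.9236 0.5843 0.0747] grip 0.26187626843846507 q [ 0.9483  0.5993 -0.6453  1.9259  0.4996  0.7832 -1.0426]
vial top 2845 [ 0.4825 -0.2569  0.0909] [0.0062 0.0062 0.0017]
```

View pics/w10.png

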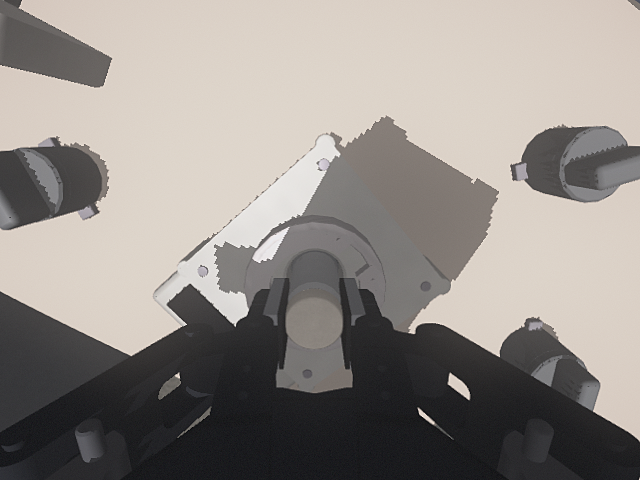

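Call:
{"api": "arm_command", "payload": {"targets": [[1,[0.03,0,0],[0,0,0]],[1,[0.05,0,0],[0,0,0]],[1,[0.05,0,0],[0,0,0]]]}}

```text
time_s: 10.6
position: [0.4812, -0.2573, 0.0271]
tcp_rot: [0.359, 0.61, -0.359, 0.609]
force: [-0.6, 0.7, -0.3]
grip_width: 0.265
```

Call:
{"api": "arm_command", "payload": {"targets": [[0.6,[0,0,0],[0,0,0]],[0.4,[0,0,0],[0,0,0]],[0.2,[0,0,0],[0,0,0]],[0,[0,0,0],[0,0,0]],[0,[0,0,0],[0,0,0]],[0,[0,0,0],[0,0,0]],[0,[-0.5,0,0],[0,0,0]],[0,[-1.3,0,0],[0,0,0]],[0,[-2.2,0,0],[0,0,0]],[0,[-2.5,0,0],[0,0,0]],[0,[-2.5,0,0],[0,0,0]]]}}

```text
time_s: 11.7
position: [0.4832, -0.2583, 0.1548]
tcp_rot: [0.359, 0.608, -0.359, 0.611]
force: [0.5, 0.3, -1.0]
grip_width: 0.998
```

```bash
python3 - <<'E'
from h import *
import pickle
s=st(); p,d=viewer.camera("wrist"); cv2.imwrite("pics/w11.png",p); pickle.dump((s,p,d),open("w11.pkl","wb"))
P=cloud("wrist",d,s); reader(P)
m=near(P,(.482,-.257),.02,.08,.11)
print("vial top",m.sum(),P[m].mean(0),cv2.minEnclosingCircle((P[m][:,:2]*1000).astype(np.float32)))
m=near(P,(.49,-.427),.035,.057,.068); print("bar top",m.sum(),rect(P[m][:,:2]),P[m].mean(0))
E
```

```text
t 11.7 pos [ 0.4832 -0.2583  0.1548] x [ 0.0034 -0.0019 -1.    ] jawyaw -61.047221537684536 F [ 0.4971  0.265  -1.0243] grip 0.9980664250393017 q [ 1.0463  0.4273 -0.7579  1.8434  0.3455  1.0027 -0.9204]
housing (array([ 0.4822, -0.2567]), np.float32(0.10429846), np.float32(0.10417542), np.float32(159.68745)) 0.04681485290887738
collar 2942 ((481.9413757324219, -256.867431640625), 34.0330696105957)
vial top 793 [ 0.4816 -0.2563  0.0878] ((480.9302673339844, -256.7596740722656), 11.947739601135254)
bar top 496 (array([ 0.4909, -0.4263]), np.float32(0.03744983), np.float32(0.0116641885), np.float32(30.72794)) [ 0.4921 -0.4246  0.0612]
```

View pics/w11.png

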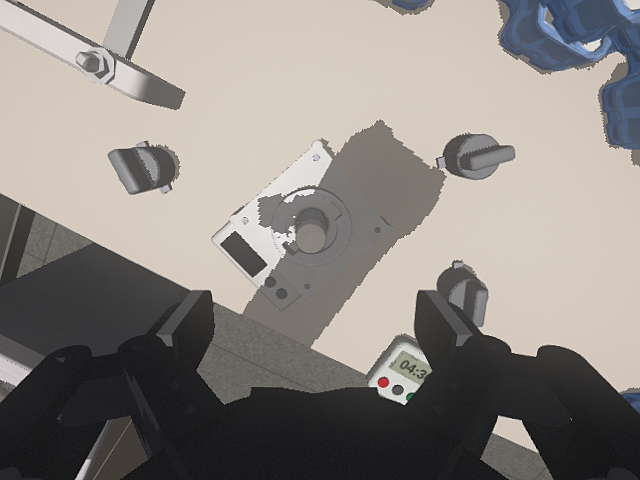

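```bash
python3 - <<'E'
from h import *
plan([.4906,-.4267,.115],-60.3)
E
```

```text
shift [ 0.7574 -1.4796  3.0381] turn [-0.7562  0.0321 -0.0243]
```

Call:
{"api": "arm_command", "payload": {"targets": [[0,[0,-1.48,3.04],[-0.7,0,0]],[0,[0,-1.48,3.04],[-0.7,0,0]],[0,[0,-1.48,3.04],[-0.7,0,0]],[0,[0.4,-1.48,3.04],[-0.7,0,0]],[0,[0.76,-1.48,3.04],[-0.7,0,0]],[0,[0.76,-1.48,3.04],[-0.7,0,0]],[0,[0.76,-1.48,3.04],[-0.7,0,0]],[0,[0.76,-1.48,3.04],[-0.7,0,0]]]}}

```text
time_s: 12.55
position: [0.4912, -0.4242, 0.1143]
tcp_rot: [0.355, 0.612, -0.354, 0.611]
force: [0.7, -0.8, -0.2]
grip_width: 0.998
```

```bash
python3 - <<'E'
from h import *
import pickle
s=st(); p,d=viewer.camera("wrist"); cv2.imwrite("pics/w12.png",p); pickle.dump((s,p,d),open("w12.pkl","wb"))
P=cloud("wrist",d,s)
m=near(P,(.49,-.427),.035,.057,.068); r=rect(P[m][:,:2]); print("bar top",m.sum(),r,np.median(P[m],0))
plan([r[0][0],r[0][1],0],r[3]-90)
E
```

```text
t 12.55 pos [ 0.4912 -0.4242  0.1143] x [-0.0004  0.0019 -1.    ] jawyaw -60.16587110827697 F [ 0.6558 -0.7631 -0.1912] grip 0.9980123754246265 q [ 1.1349  0.6392 -0.6651  1.6137  0.4383  1.0443 -0.7088]
bar top 795 (array([ 0.4906, -0.4271]), np.float32(0.037549708), np.float32(0.011470841), np.float32(29.694052)) [ 0.4912 -0.4264  0.0614]
shift [ 2.2954 -0.037   0.0351] turn [ 0.1171 -0.0434 -0.0342]
```

View pics/w12.png

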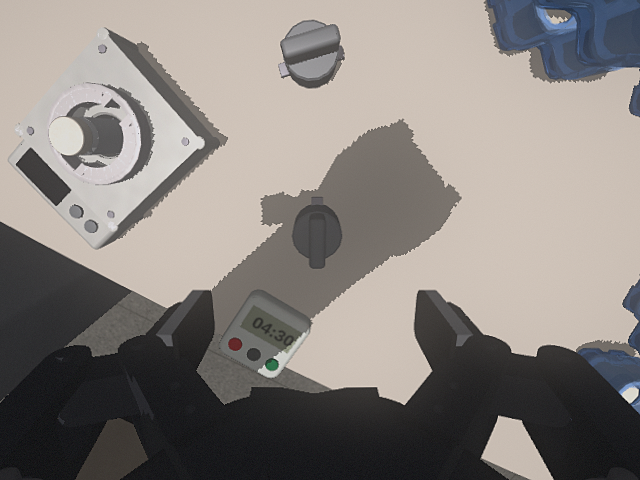

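Call:
{"api": "arm_command", "payload": {"targets": [[0,[0.6,-0.04,0.035],[0.1,0,0]],[0,[1.3,-0.04,0.035],[0.1,0,0]],[0,[1.9,-0.04,0.035],[0.1,0,0]],[0,[2.2,-0.04,0.035],[0.1,0,0]],[0,[2.27,-0.04,0.035],[0.1,0,0]],[0,[2.27,-0.04,0.035],[0.1,0,0]],[0,[2.27,-0.04,0.035],[0.1,0,0]]]}}

```text
time_s: 13.3
position: [0.4907, -0.4292, 0.0022]
tcp_rot: [0.356, 0.611, -0.356, 0.612]
force: [0.1, -0.3, 0.1]
grip_width: 1.006
```

```bash
python3 - <<'E'
from h import *
import pickle
s=st(); p,d=viewer.camera("wrist"); cv2.imwrite("pics/w13.png",p); pickle.dump((s,p,d),open("w13.pkl","wb"))
P=cloud("wrist",d,s)
m=near(P,(.49,-.427),.025,.057,.068); r=rect(P[m][:,:2]); print("bar top",m.sum(),r,np.median(P[m],0))
plan([r[0][0],r[0][1],0.001],r[3]-90)
E
```

```text
t 13.3 pos [ 0.4907 -0.4292  0.0022] x [ 0.0014 -0.0004 -1.    ] jawyaw -60.417976814684344 F [ 0.0527 -0.2598  0.1364] grip 1.0056196803614108 q [ 1.0889  0.7762 -0.5886  1.6621  0.5342  0.8678 -0.7748]
bar top 2481 (array([ 0.4906, -0.4267]), np.float32(0.0383071), np.float32(0.011844762), np.float32(30.098333)) [ 0.4923 -0.4259  0.0615]
shift [ 0.0242  0.0259 -0.0461] turn [-0.5269  0.0684 -0.0567]
```

View pics/w13.png

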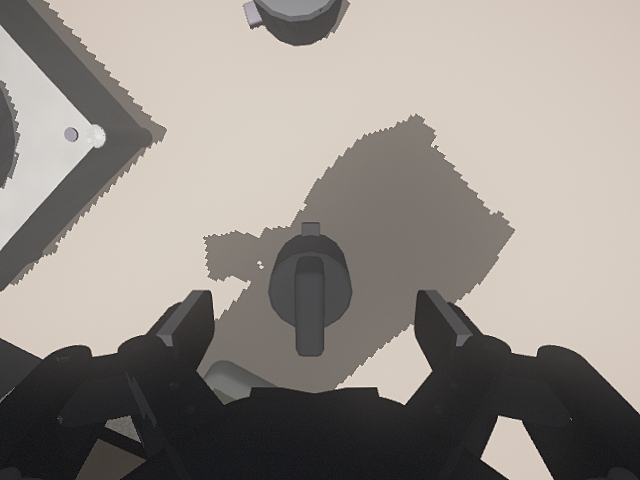

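The bar at (311,305) is well framed between the pads. I'll make a small correction and grip.

Call:
{"api": "arm_command", "payload": {"targets": [[0.3,[0.03,0.03,-0.045],[-0.4,0,0]],[0.5,[0.03,0.03,-0.045],[-0.4,0,0]],[0.7,[0.03,0.03,-0.045],[-0.4,0,0]],[0.8,[0.03,0.03,-0.045],[-0.4,0,0]],[0.9,[0.03,0.03,-0.045],[-0.4,0,0]],[1,[0.03,0.03,-0.045],[-0.4,0,0]],[1,[0.03,0.03,-0.045],[-0.4,0,0]],[1,[0.03,0.03,-0.045],[-0.4,0,0]],[1,[0.03,0.03,-0.045],[-0.4,0,0]]], "squeeze": 70}}

```text
time_s: 14.25
position: [0.4904, -0.4266, -0.0]
tcp_rot: [0.354, 0.612, -0.354, 0.612]
force: [-0.3, -0.7, 5.1]
grip_width: 0.128
```

```bash
python3 - <<'E'
from h import *
s=st(); print(s["grip_width"]*85)
E
```

```text
t 14.25 pos [ 0.4904 -0.4266 -0.    ] x [ 0.0008 -0.     -1.    ] jawyaw -60.04685622550265 F [-0.3331 -0.6953  5.1308] grip 0.12766776983740472 q [ 1.0869  0.7773 -0.5886  1.6671  0.5372  0.8635 -0.7743]
10.8517604361794
```

Call:
{"api": "arm_command", "payload": {"targets": [[1,[-0.1,0,0],[0,0,0]],[1,[-0.7,0,0],[0,0,0]],[1,[-1.5,0,0],[0,0,0]],[1,[-2.3,0,0],[0,0,0]],[1,[-3.0,0,0],[0,0,0]],[1,[-3.0,0,0],[0,0,0]],[1,[-3.0,0,0],[0,0,0]]]}}

```text
time_s: 14.95
position: [0.4895, -0.4262, 0.1495]
tcp_rot: [0.354, 0.612, -0.354, 0.612]
force: [-0.2, -0.6, -1.3]
grip_width: 0.127
```

```bash
python3 - <<'E'
from h import *
s=st(); print(s["grip_width"]*85)
plan([.482,-.257,.15],69.7)
E
```

```text
t 14.95 pos [ 0.4895 -0.4262  0.1495] x [-0.0004  0.0004 -1.    ] jawyaw -60.03700920285318 F [-0.154  -0.6361 -1.2764] grip 0.12650471568068192 q [ 1.1514  0.602  -0.685   1.5871  0.4131  1.1023 -0.6846]
10.752900832857962
shift [-0.0091  1.5596 -3.0071] turn [-129.737    -0.0247   -0.0287]
```

Call:
{"api": "arm_command", "payload": {"targets": [[1,[0,0.8,-1.5],[-8.5,0,0]],[1,[0,1.56,-3.0],[-17,0,0]],[1,[0,1.56,-3.0],[-25.5,0,0]],[1,[0,1.56,-3.0],[-34,0,0]],[1,[0,1.56,-3.0],[-42.5,0,0]],[1,[0,1.56,-3.0],[-51,0,0]],[1,[0,1.56,-3.0],[-59.5,0,0]],[1,[0,1.56,-3.0],[-68,0,0]],[1,[0,1.56,-3.0],[-76.5,0,0]],[1,[0,1.56,-3.0],[-85,0,0]],[1,[0,1.56,-3.0],[-93.5,0,0]],[1,[0,1.56,-3.0],[-102,0,0]],[1,[0,1.56,-3.0],[-110.5,0,0]],[1,[0,1.56,-3.0],[-119,0,0]],[1,[0,1.56,-3.0],[-126,0,0]],[1,[0,1.56,-3.0],[-129.7,0,0]],[1,[0,1.56,-3.0],[-129.7,0,0]],[1,[0,1.56,-3.0],[-129.7,0,0]]]}}

```text
time_s: 16.75
position: [0.4812, -0.2566, 0.1477]
tcp_rot: [-0.402, 0.581, 0.405, 0.581]
force: [0.5, 0.3, 0.2]
grip_width: 0.126
```

```bash
python3 - <<'E'
from h import *
import pickle
s=st(); p,d=viewer.camera("wrist"); cv2.imwrite("pics/w14.png",p); pickle.dump((s,p,d),open("w14.pkl","wb"))
P=cloud("wrist",d,s); reader(P)
M=R.from_quat(s["tcp_rot"]).as_matrix();T=(P-s["position"])@M*1000
print("tool axes y",M[:,1],"z",M[:,2])
for v in range(200,400,8): print(v,T[v,314])
E
```

```text
t 16.75 pos [ 0.4812 -0.2566  0.1477] x [-0.0027  0.0032 -1.    ] jawyaw 69.57644594510096 F [0.4819 0.256  0.1991] grip 0.1256706079999447 q [ 1.3488  0.6901 -1.261   1.8405  0.7159  1.1695  1.0559]
housing (array([ 0.4815, -0.2568]), np.float32(0.10463679), np.float32(0.10352698), np.float32(159.97206)) 0.046858375901910776
collar 2198 ((481.3862609863281, -257.2027282714844), 33.731903076171875)
tool axes y [-0.9371  0.3489  0.0036] z [0.349  0.9371 0.0021]
200 [100.7715  21.7365   0.1562]
208 [102.0879  14.709    0.1612]
216 [84.0151 11.634   0.1714]
224 [-3.005  25.6405  0.1974]
232 [-6.9213 22.2157  0.2018]
240 [-12.9182  19.527    0.2065]
248 [-26.8023  19.5475   0.2125]
256 [-35.5961  18.5107   0.2171]
264 [-46.6877  18.7186   0.2216]
272 [-54.998   18.3774   0.2255]
280 [-61.2839  17.5885   0.2288]
288 [-62.696   14.9234   0.2316]
296 [-61.2708  10.9445   0.2342]
304 [-61.9664   7.8984   0.2369]
312 [-62.4858   4.7458   0.2397]
320 [-61.8363   0.9146   0.2425]
328 [-62.134   -2.4532   0.2454]
336 [-60.3477  -7.1531   0.2484]
344 [-62.1621  -9.6819   0.2512]
352 [-61.5284 -13.8301   0.2543]
360 [-60.5142 -18.3556   0.2576]
368 [ 146.6026 -176.7143    0.2965]
376 [ 145.1063 -186.35      0.305 ]
384 [ 146.8342 -198.7071    0.3144]
392 [ 145.6831 -208.9557    0.3232]
```

View pics/w14.png

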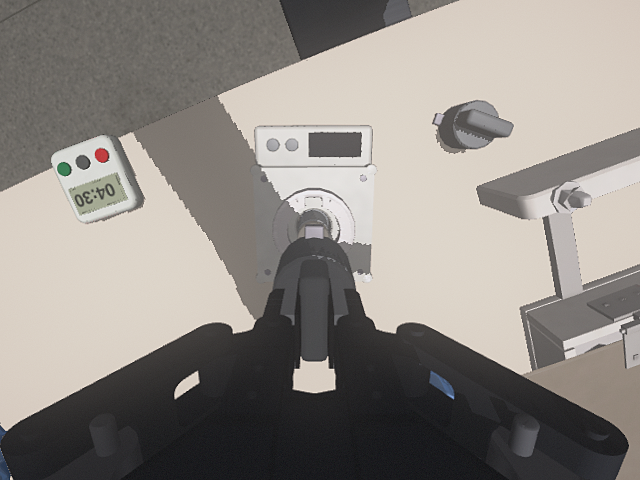

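```bash
python3 - <<'E'
from h import *
plan([.4812,-.2567,.075],69.75)
E
```

```text
shift [ 1.4616  0.0006 -0.0033] turn [-0.167   0.093  -0.1753]
```

Call:
{"api": "arm_command", "payload": {"targets": [[1,[0.4,0,0],[-0.2,0.1,-0.2]],[1,[0.8,0,0],[-0.2,0.1,-0.2]],[1,[1.2,0,0],[-0.2,0.1,-0.2]],[1,[1.46,0,0],[-0.2,0.1,-0.2]],[1,[1.46,0,0],[-0.2,0.1,-0.2]],[1,[1.46,0,0],[-0.2,0.1,-0.2]]]}}

```text
time_s: 17.4
position: [0.4824, -0.2567, 0.0761]
tcp_rot: [-0.406, 0.579, 0.404, 0.58]
force: [0.8, 0.4, -0.3]
grip_width: 0.124
```

```bash
python3 - <<'E'
from h import *
import pickle
s=st(); p,d=viewer.camera("wrist"); pickle.dump((s,p,d),open("w15.pkl","wb"))
cv2.imwrite("pics/w15.png",cv2.resize(p[120:380,200:440],None,fx=2.3,fy=2.3,interpolation=cv2.INTER_CUBIC))
P=cloud("wrist",d,s); reader(P)
plan([.4812,-.2567,.060],69.75)
E
```

```text
t 17.4 pos [ 0.4824 -0.2567  0.0761] x [ 0.0018 -0.0009 -1.    ] jawyaw 69.87212374057786 F [ 0.8225  0.3697 -0.3259] grip 0.12375718227445831 q [ 1.286   0.7655 -1.1643  1.8963  0.8201  1.0569  0.9897]
housing (array([ 0.4816, -0.257 ]), np.float32(0.10490115), np.float32(0.10419979), np.float32(159.83614)) 0.0468835507402653
collar 3583 ((481.66571044921875, -257.02142333984375), 34.02279281616211)
shift [ 0.3322  0.0317 -0.0075] turn [ 0.1241 -0.0247  0.1731]
```

View pics/w15.png

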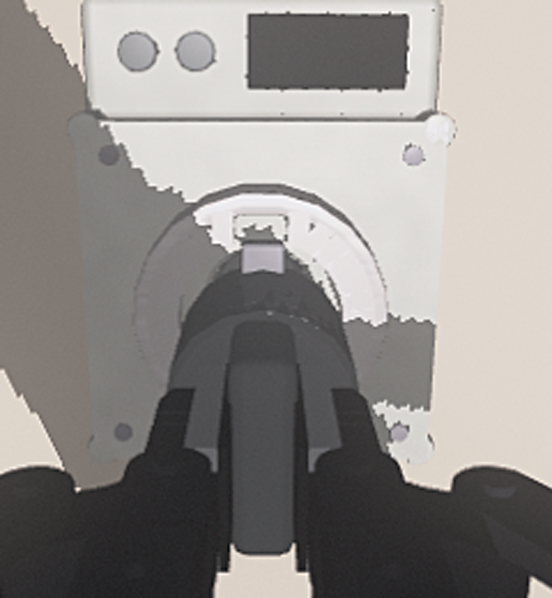

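The lug (zoom columns 243–284) is centred in the slot (233–289). Next I'll go down to just above vial contact.

Call:
{"api": "arm_command", "payload": {"targets": [[1,[0.1,0.025,0],[0.1,0,0]],[1,[0.2,0.025,0],[0.1,0,0]],[1,[0.28,0.025,0],[0.1,0,0]],[1,[0.32,0.025,0],[0.1,0,0]],[1,[0.32,0.025,0],[0.1,0,0]]]}}

```text
time_s: 17.95
position: [0.4808, -0.2566, 0.0597]
tcp_rot: [-0.405, 0.58, 0.404, 0.58]
force: [-0.9, 0.8, -0.7]
grip_width: 0.129
```

```bash
python3 - <<'E'
from h import *
import pickle
s=st(); p,d=viewer.camera("wrist"); pickle.dump((s,p,d),open("w16.pkl","wb"))
cv2.imwrite("pics/w16.png",cv2.resize(p[120:380,200:440],None,fx=2.3,fy=2.3,interpolation=cv2.INTER_CUBIC))
P=cloud("wrist",d,s); reader(P)
plan([.4812,-.2567,.046],69.75)
E
```

```text
t 17.95 pos [ 0.4808 -0.2566  0.0597] x [ 0.0014 -0.0012 -1.    ] jawyaw 69.76793198619605 F [-0.8955  0.8307 -0.726 ] grip 0.12851488151638424 q [ 1.2732  0.7825 -1.1412  1.9086  0.8442  1.0321  0.9716]
housing (array([ 0.4802, -0.2561]), np.float32(0.10397475), np.float32(0.10162795), np.float32(69.766525)) 0.046872808777123895
collar 4490 ((481.0279846191406, -256.67803955078125), 33.89593505859375)
shift [ 0.2778 -0.006   0.0001] turn [ 0.015  -0.0361  0.1102]
```

View pics/w16.png

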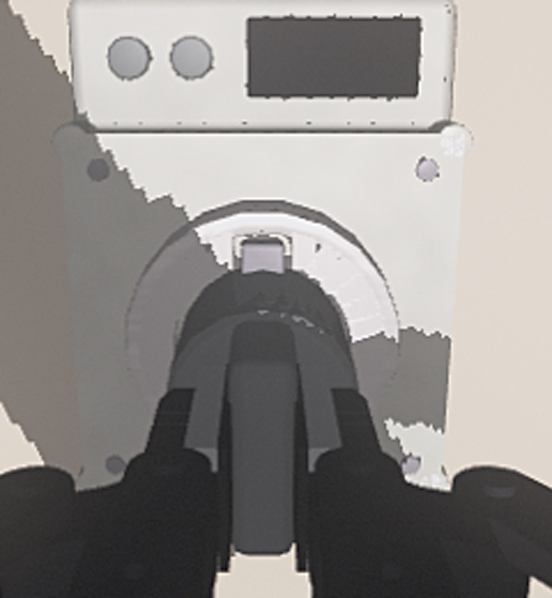

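The lug is in the slot at (262,250) and there is no contact force. I'll push down.

Call:
{"api": "arm_command", "payload": {"targets": [[1,[0.06,0,0],[0,0,0]],[1,[0.12,0,0],[0,0,0]],[1,[0.18,0,0],[0,0,0]],[1,[0.18,0,0],[0,0,0]],[1,[0.18,0,0],[0,0,0]]]}}

```text
time_s: 18.5
position: [0.4816, -0.2567, 0.0514]
tcp_rot: [-0.406, 0.58, 0.403, 0.58]
force: [0.9, 0.2, 5.1]
grip_width: 0.123
```

```bash
python3 - <<'E'
from h import *
s=st();plan([.4812,-.2567,.0455],69.75)
E
```

```text
t 18.5 pos [ 0.4816 -0.2567  0.0514] x [ 0.0028 -0.0018 -1.    ] jawyaw 69.7732017289275 F [0.8822 0.1762 5.0803] grip 0.12261628916910033 q [ 1.2649  0.7925 -1.129   1.9122  0.8581  1.0193  0.9625]
shift [ 0.1189  0.0089 -0.0025] turn [ 0.0233 -0.0401  0.1882]
```

Call:
{"api": "arm_command", "payload": {"targets": [[1,[0.05,0,0],[0,0,0]],[1,[0.1,0,0],[0,0,0]],[1,[0.13,0,0],[0,0,0]],[1,[0.13,0,0],[0,0,0]],[1,[0.13,0,0],[0,0,0]]]}}

```text
time_s: 19.0
position: [0.4821, -0.2569, 0.046]
tcp_rot: [-0.406, 0.58, 0.403, 0.58]
force: [-1.0, -0.6, 12.7]
grip_width: 0.126
```

```bash
python3 - <<'E'
from h import *
s=st();plan([.4812,-.2567,.0455],-20.3)
E
```

```text
t 19.0 pos [ 0.4821 -0.2569  0.046 ] x [ 0.0033 -0.0028 -1.    ] jawyaw 69.77217282215285 F [-1.0211 -0.6062 12.6746] grip 0.12616118321857514 q [ 1.259   0.7991 -1.1207  1.9145  0.8678  1.0114  0.9558]
shift [ 0.0091  0.0178 -0.0017] turn [90.0722  0.1148  0.2499]
```

Fully down: z 0.046, 12.7 N. Turning clockwise now.

Call:
{"api": "arm_command", "payload": {"targets": [[1,[0.01,0.01,0],[8,0,0]],[1,[0.01,0.01,0],[16,0,0]],[1,[0.01,0.01,0],[24,0,0.1]],[1,[0.01,0.01,0],[32,0,0.1]],[1,[0.01,0.01,0],[40,0,0.1]],[1,[0.01,0.01,0],[40,0,0.1]]]}}

```text
time_s: 19.6
position: [0.4824, -0.2568, 0.0459]
tcp_rot: [-0.182, 0.683, 0.179, 0.685]
force: [-0.9, -0.2, 13.5]
grip_width: 0.126
```

```bash
python3 - <<'E'
from h import *
s=st();print(s["wrist_torque"]);plan([.4814,-.2568,.0455],-20.3)
E
```

```text
t 19.6 pos [ 0.4824 -0.2568  0.0459] x [ 0.0034 -0.0025 -1.    ] jawyaw 29.56317016617196 F [-0.929  -0.1914 13.4684] grip 0.12618486260116088 q [ 1.1808  0.7109 -0.9847  1.9159  0.7475  0.9294  0.3417]
[ 0.1081  0.179  -0.0455]
shift [ 0.0088  0.0103 -0.0172] turn [49.8629  0.1889  0.1648]
```

Call:
{"api": "arm_command", "payload": {"targets": [[1,[0.01,0.01,0],[8,0,0]],[1,[0.01,0.01,0],[16,0,0]],[1,[0.01,0.01,0],[24,0.1,0.1]],[1,[0.01,0.01,-0.01],[32,0.1,0.1]],[1,[0.01,0.01,-0.01],[40,0.1,0.1]],[1,[0.01,0.01,-0.01],[46,0.1,0.1]],[1,[0.01,0.01,-0.01],[49,0.1,0.1]],[1,[0.01,0.01,-0.01],[49,0.1,0.1]],[1,[0.01,0.01,-0.01],[49,0.1,0.1]]]}}

```text
time_s: 20.5
position: [0.4823, -0.2572, 0.0459]
tcp_rot: [0.118, 0.696, -0.118, 0.698]
force: [-0.9, -0.6, 16.7]
grip_width: 0.123
```

```bash
python3 - <<'E'
from h import *
import pickle
s=st();print(s["wrist_torque"],s["grip_width"]*85);plan([.4814,-.2568,.0455],-20.3)
p,d=viewer.camera("wrist"); pickle.dump((s,p,d),open("w17.pkl","wb"))
cv2.imwrite("pics/w17.png",p)
P=cloud("wrist",d,s)
reader(P)
m=near(P,(.4815,-.257),.024,.1,.115); m[:,:285]=0; m[:,345:]=0
print("bar",m.sum(),rect(P[m][:,:2]),np.median(P[m],0))
p,d=viewer.camera("scene"); cv2.imwrite("pics/s17.png",cv2.resize(p[140:260,330:470],None,fx=5,fy=5,interpolation=cv2.INTER_CUBIC))
E
```

```text
t 20.5 pos [ 0.4823 -0.2572  0.0459] x [ 0.0025 -0.0016 -1.    ] jawyaw -19.222544187143892 F [-0.8552 -0.568  16.7056] grip 0.12292316880488208 q [ 1.0605  0.6224 -0.8009  1.9179  0.5917  0.8502 -0.3886]
[-0.0582  0.2528  0.033 ] 10.448469348414976
shift [ 0.0079  0.0005 -0.0201] turn [1.0774 0.1679 0.038 ]
housing (array([ 0.4845, -0.2516]), np.float32(0.10433954), np.float32(0.094978146), np.float32(160.97069)) 0.04687507721447268
collar 5117 ((481.92889404296875, -256.5932312011719), 33.8745002746582)
bar 3078 (array([ 0.4803, -0.2558]), np.float32(0.038026422), np.float32(0.022922369), np.float32(57.824787)) [ 0.4831 -0.2505  0.1076]
```

View pics/w17.png

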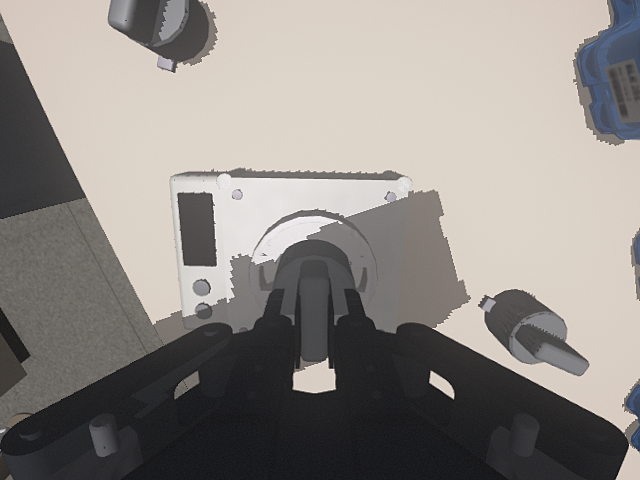

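View pics/s17.png

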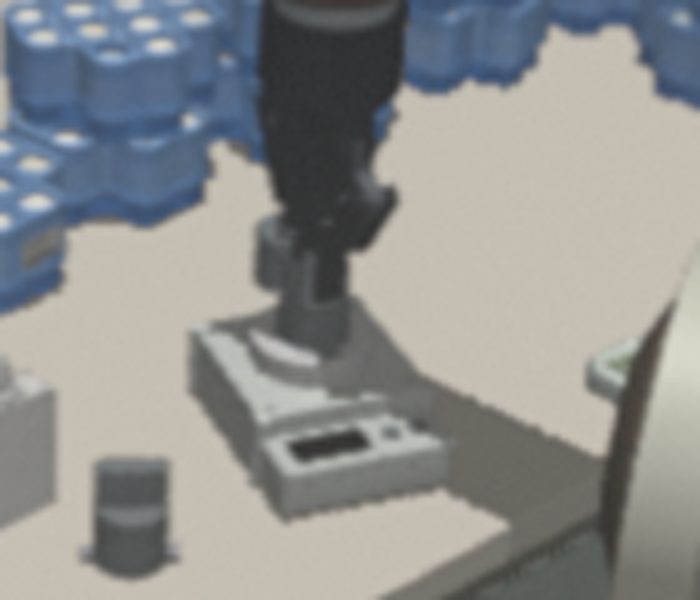

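```bash
python3 - <<'E'
from h import *
s=st()
workorder.sign_off()
E
```

```text
t 20.6 pos [ 0.4823 -0.2571  0.0459] x [ 0.0026 -0.0015 -1.    ] jawyaw -19.219161161603854 F [-0.6673  0.4511 15.712 ] grip 0.12318893504091871 q [ 1.0606  0.6225 -0.8011  1.9179  0.5917  0.8502 -0.3885]
the job is handed in; nothing more can be done
```

I stood the vial in the reader's well and gripped the rightmost cap. I lined its lugs up with the slots, pushed it down against the spring and turned it 89° clockwise. I handed the job in at 20.6 s, still gripping the cap and pressing it down; sign-off gives no verdict.

**Last checks that agreed:**
- **Cap height:** the foot was at about 46 mm, by the arm pose (45.9 mm) and by the bar-top depth (45.6 mm).
- **Pressing force:** about 16 N upward on the tool, against the spring's 9.5 N when fully pressed, so the cap is on its stop.
- **Turn:** the jaws were about 1° from the quarter turn, going by the reader's yaw measured from its housing.
- **Position:** the tool was about 0.5 mm from the measured well axis, and the grip was holding on the bar.
- **Vial:** before capping it stood within about 1 mm of the axis, with its top at 87.8 mm (88 expected).

**Checks that failed or disagreed:**
- **First vial grasp:** it closed on nothing, and the vial wasn't touched. The fingertips actually sit about 40 mm behind the reported tool point. The wrist depth and scene camera both showed this, and I allowed for it afterwards.
- **Final cap angle:** my last bar-rectangle fit on the cap was unusable because the pads got into the mask. The final cap angle therefore rests on the jaw angle.
- **Final housing fit:** it was also skewed, because the gripper hid part of the housing.

The timer, tape roll and beaker were not touched.

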